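# Sanitiser dose, then hold the vacuum packer's lid open for the wipe-down

### The arm

A 6-joint arm with a two-finger parallel gripper is mounted at the origin on the work surface. World frame = base frame: x ahead of the robot, y to its left, z up, the work surface at z = 0. Lengths are in mm, angles in rad, forces in N, time in s.
With the tool pointing down it reaches from about 275 to 850 mm from the base axis. Payload 5.2 kg.
Tool frame: the origin (TCP) lies at the very end of the fingers, on their centre line; the grasp point (between the pads) lies env.grip_point_offset behind it (env.grip_point_offset is the distance from the TCP to the grasp point, in mm); z points along the fingers, y is the line along which they close (so a half turn about z gives the same grasp; the last joint's range is limited). The gripper opens to 85 mm and grips with 20 to 120 N. Pads are 22 mm wide; open, the fingers measure 114 mm over their backs; the gripper's body (76 mm by 85 mm) begins 54 mm behind the grasp point. The pads swing forward as they close: fully open they stand 13 mm farther back than shut.
Start: joints at [1.084, 0.259, 1.535, -0, 1.348, -0.203], TCP at [153.981, 528.01, 231.31] pointing down, gripper open.
Joint ranges: [-3.14, 3.14], [-0.91, 2.08], [0.19, 2.58], [-1.22, 4.36], [0.22, 2.71], [-3.12, 3.12]. Speed limits (rad/s): [2.57, 2.57, 3.14, 3.14, 3.14, 3.14].

### API

Orientations are given as a unit quaternion [w, x, y, z].
In Python, from station import env, fingers, inverse_kinematics, viewer, job, telemetry gives the robot as it stands. Calls block until the motion is done:
- env.move_pose(position, orientation): joint-space move of the TCP to a pose.
- env.movel(position, rotation=None, max_speed=150): straight line of the TCP; rotation=None keeps the orientation; max_speed is the mean speed in mm/s.
- env.move_j(angles): joint-space move.
- fingers.open_gripper() and fingers.close_gripper(): open the fingers fully, or close them until they stop; the grip force is fixed at half the most.
- env.wait(seconds).
- inverse_kinematics(position, orientation): joint angles nearest the present ones, or None.
- viewer.snapshot(name): name is "scene" or "top" or "wrist"; returns the picture (420x560x3 uint8, red, green, blue); there is no depth.
- viewer.camera_model(name): a dict with "fx", "fy", "cx", "cy" (pixels), "T" (4x4, takes a point from camera to world coordinates); the wrist camera has in their place "tool_from_camera" (4x4, takes a point from camera to tool coordinates, whose origin is the TCP and whose axes are the flange's). Camera axes: x right, y up, looking along -z (the intrinsics and any distortion apply to the point x, -y, -z); pixel columns grow to the right and rows downward; lengths in mm; the calibration is good to about 2 mm. A picture is of the moment at which its call begins: read the wrist's pose just before it. camera_model takes no time and is no camera call.
A pose or a line that the arm cannot do raises env.Unreachable and nothing moves.
- job.hand_in(): hands the job in; it is judged then, once.
Readings, each from a call of its own:
- telemetry.read_t(): time.
- telemetry.read_qpos(): joint angles.
- telemetry.read_dq(): joint speeds.
- telemetry.read_tau(): joint torques, N m.
- telemetry.read_tcp_pos(): TCP position.
- telemetry.read_tcp_rot(): TCP orientation.
- telemetry.read_force(): force on the tool from outside, world axes, zero at the start.
- telemetry.read_wrist_torque(): the same for the moment, N m.
- telemetry.read_gripper_width(): finger opening in mm.
- telemetry.read_grip_force(): force on a finger pad.
Only numpy, scipy, OpenCV 4.12 (cv2) and the standard library are available. Lean on these libraries where they do the work, as an engineer would, in place of code of your own. Each camera call takes 0.05 s, during which the arm holds its last target. There are 200 camera calls.

### The job

Help me wipe down the vacuum packer: first, with its lid still shut, push the sanitiser pump's cap fully down to dose its dish and let it spring back up. Then lift the packer's lid, hold it open at 40 degrees (give or take 5) without letting it drop, and finish while still holding it there, since it falls shut by itself. Leave the other things on the bench where they stand.

Things in the scene. Friction and masses are not known exactly. Their poses are not given: they have to be found in the camera images.
- packer: Low stainless chamber vacuum packer, fixed to the bench: 320 mm deep (x) by 340 mm wide (y) by 130 mm high, black control panel on its front (-x) face. Origin: centre of its underside, z up. On top lies the hinged lid.
- packer_lid (a joint): Angle of the packer's lid in rad: 0 = shut and level, grows as its front edge rises, stop at 1.2. 40 degrees = 0.698. Nothing keeps it open: it falls shut from any angle. White frame round a clear window, 280 mm deep by 320 mm wide by 18 mm thick, about 0.5 to 0.9 kg, hinged along the packer's rear edge.
- lid_hinge (a point): Middle of the lid's hinge line, at the packer's rear, 140 mm behind (+x of) the packer's centre and 130 mm above the bench; the hinge line runs along the packer's y.
- lid_handle (a point): Middle of the lid's handle: a round black bar 14 mm thick and 140 mm long, parallel to the hinge, carried by a post at each end, above the lid's front edge. Its centre line is 262 mm in front of the hinge and 62 mm above it when shut (192 mm above the bench), 43 mm above the lid's top face, and moves with the lid. The point's axes turn with the lid; its y runs along the bar.
- pump_bottle: White sanitiser bottle, 68 mm across, fixed upright on a steel foot plate 155 x 90 mm with a small dish 60 mm across at its front (-x). Origin: underside, on the bottle's axis. The grey pump cap sits on top, its spout reaches 70 mm out over the dish. It stands to the left or to the right of the packer.
- pump_cap (a joint): How far the pump cap is pressed down, m: 0 = up, 0.012 = fully down. A spring returns it; it takes about 3 N to start and 8 N to push fully down.
- pump_top (a point): Centre of the pump cap's flat round top, 34 mm across, 182 mm above the bench when up; moves with the cap.
- screw_bottle: Bystander: a loose white bottle, 68 mm across and 153 mm high, with a plain grey screw cap, no spout and no foot plate, on the other side of the packer from the pump bottle. Origin: centre of its underside.
- scale: Bystander: a loose white kitchen scale with a steel pan, 160 x 160 x 54 mm. Origin: centre of its underside.
- cone_plate: Bystander: a loose white plate, 150 mm across, with wafer cones stood on it, up to 162 mm high. Origin: centre of its underside.
Things that resemble listed ones, but are neither listed nor needed, are in the scene too. What is shaped like the pump_bottle but blue is not meant.

How it is judged:
By the outcome, as a careful person would: the job done as asked, in the order asked, and still so for the second after the job is handed in, while the arm keeps its last pose, push and grip.
It also fails if it takes over 54 s, if anything falls off the work surface, if the arm or the gripper's body presses on something with over 40 N, if the wrist force passes 120 N, or if a joint passes its speed limit or range.

## Working session

There is one attempt and no reset: what is moved stays moved. The work goes in short steps, each a Python script; the robot and the scene stay as the last script left them, time stands still between calls to the robot, and variables do not carry over. Pictures are saved under pics/ and viewed, at most 10 in all, crops included, and the job is handed in when it is done.

```bash
mkdir -p pics; ls; python3 - <<'E'
from station import env, fingers, inverse_kinematics, viewer, job, telemetry
import cv2,numpy as np
for n in ["scene","top"]:
    cv2.imwrite(f"pics/{n}0.png",cv2.cvtColor(viewer.snapshot(n),cv2.COLOR_RGB2BGR))
    m=viewer.camera_model(n);print({k:(np.round(v,3).tolist() if not isinstance(v,str) else v) for k,v in m.items()})
print(viewer.camera_model("wrist"),env.grip_point_offset,telemetry.read_tcp_rot(),telemetry.read_t())
E
```

```text
pics
{'fx': 466.105, 'fy': 466.105, 'cx': 280.218, 'cy': 209.759, 'T': [[-0.556, -0.607, 0.569, 1379.005], [0.831, -0.403, 0.383, 751.148], [-0.003, 0.686, 0.728, 1279.292], [0.0, 0.0, 0.0, 1.0]]}
{'fx': 439.932, 'fy': 439.932, 'cx': 285.654, 'cy': 214.522, 'T': [[0.014, 0.987, -0.159, 216.558], [-1.0, 0.014, -0.002, 147.955], [0.0, 0.159, 0.987, 1765.573], [0.0, 0.0, 0.0, 1.0]]}
{'fx': 294.773818043465, 'fy': 294.773818043465, 'cx': 285.8828948190452, 'cy': 212.38840635257827, 'tool_from_camera': array([[-5.88805893e-04,  9.63962660e-01,  2.66036921e-01,
         6.54825123e+01],
       [ 9.99999796e-01,  5.01237924e-04,  3.97054399e-04,
        -1.43904103e+00],
       [ 2.49397821e-04,  2.66037101e-01, -9.63962758e-01,
        -1.43295385e+02],
       [ 0.00000000e+00,  0.00000000e+00,  0.00000000e+00,
         1.00000000e+00]])} 18.700000000000003 [-2.99596347e-04  1.41438549e-01  9.89946658e-01 -8.13659176e-04] 0.1
```

View pics/scene0.png

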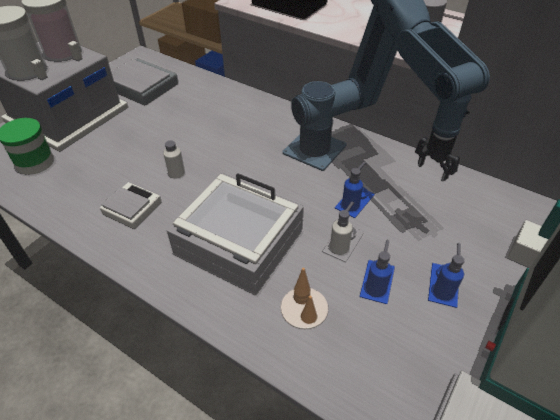

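View pics/top0.png

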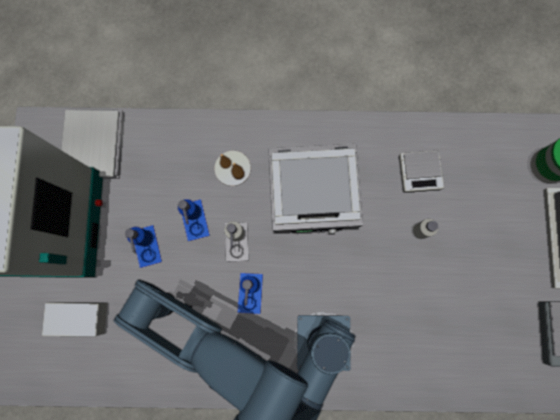

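The scene view shows the white pump at about (341,235), left of the packer, with the lid handle at about (256,186). In the top view the pump cap is at about (235,230) and the handle bar at about (319,216). I'll zoom in on both.

```bash
cat > h.py <<'E'
import numpy as np, cv2
from station import env, fingers, inverse_kinematics, viewer, job, telemetry
from scipy.spatial.transform import Rotation as R
def ray(n,u,v,T=None):
    m=viewer.camera_model(n); T=m["T"] if T is None else T
    d=np.array([(u-m["cx"])/m["fx"],-(v-m["cy"])/m["fy"],-1.]); return T[:3,3],T[:3,:3]@d
def at(n,u,v,z,T=None):
    o,d=ray(n,u,v,T); return o+d*(z-o[2])/d[2]
def tri(a,b):
    A=[];B=[]
    for o,d in (a,b):
        d=d/np.linalg.norm(d);P=np.eye(3)-np.outer(d,d);A.append(P);B.append(P@o)
    return np.linalg.solve(sum(A),sum(B))
def wxyz(M): q=R.from_matrix(M).as_quat(); return q[[3,0,1,2]]
def snap(n,f=None):
    q=telemetry.read_tcp_rot();p=telemetry.read_tcp_pos();im=viewer.snapshot(n)
    T=None
    if n=="wrist":
        T=np.eye(4);T[:3,:3]=R.from_quat(np.r_[q[1:],q[0]]).as_matrix();T[:3,3]=p;T=T@viewer.camera_model(n)["tool_from_camera"]
    if f: cv2.imwrite(f,cv2.cvtColor(im,cv2.COLOR_RGB2BGR))
    return im,T
E
python3 - <<'E'
import cv2,numpy as np
a=cv2.imread("pics/top0.png")[135:270,195:385];b=cv2.imread("pics/scene0.png")[160:290,165:365]
cv2.imwrite("pics/c1.png",cv2.resize(a,None,fx=4,fy=4,interpolation=cv2.INTER_CUBIC))
cv2.imwrite("pics/c2.png",cv2.resize(b,None,fx=4,fy=4,interpolation=cv2.INTER_CUBIC))
E
```

```text
(no output)
```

View pics/c1.png

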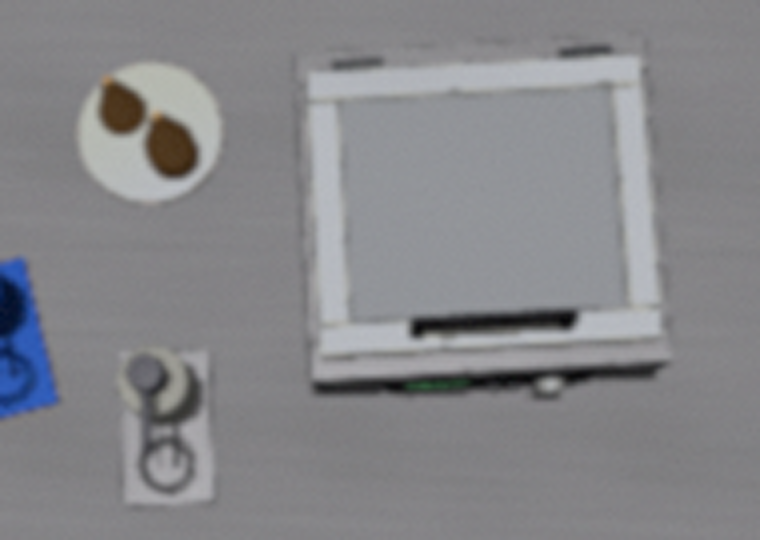

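View pics/c2.png

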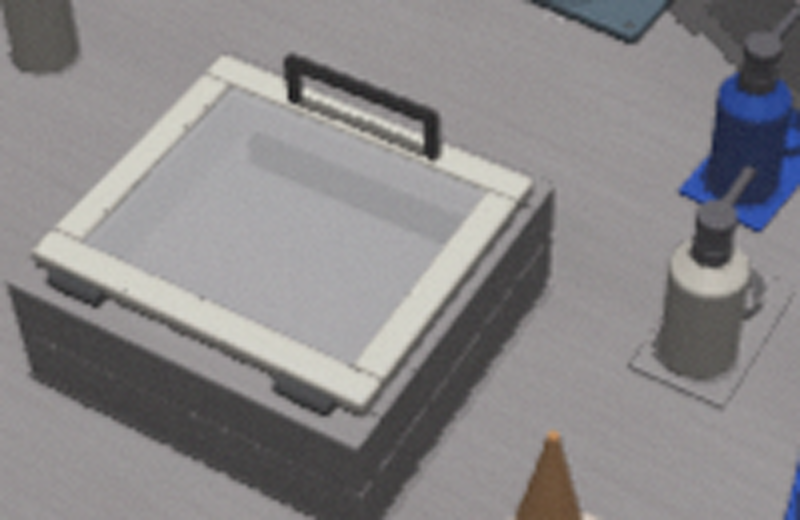

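The zoomed crops show the pump cap at c1 (149,374) and c2 (716,212). The handle bar ends are at c1 (413,324)/(577,316) and c2 (290,63)/(437,114).

```bash
python3 - <<'E'
from h import *
np.set_printoptions(precision=1,suppress=True)
t=lambda x,y:((x-1.5)/4+195,(y-1.5)/4+135)
s=lambda x,y:((x-1.5)/4+165,(y-1.5)/4+160)
for nm,a,b,z in [("cap",(149,374),(716,212),182),("hL",(413,324),(437,114),192),("hR",(577,316),(290,63),192)]:
    print(nm,at("top",*t(*a),z),at("scene",*s(*b),z),tri(ray("top",*t(*a)),ray("scene",*s(*b))))
for nm,p,z in [("lidFL",(318,355),139),("lidFR",(662,337),139),("lidRL",(308,74),148),("lidRR",(640,56),148),("plateRL",(122,352),4),("plateFL",(126,505),4),("plateFR",(215,500),4),("dish",(167,466),15)]: print(nm,at("top",*t(*p),z))
print(at("scene",*s(437,114),192),at("scene",*s(532,188),148),at("scene",*s(362,405),130))
E
```

```text
cap [418.5 345.8 182. ] [419.8 350.9 182. ] [418.  348.  178.8]
hL [466.1 107.1 192. ] [458.7 106.4 192. ] [464.4 108.5 197.9]
hR [475.5 -41.4 192. ] [476.6 -34.6 192. ] [474.7 -39.6 188.6]
lidFL [444.  194.1 139. ]
lidFR [ 465.4 -127.1  139. ]
lidRL [712.7 208.2 148. ]
lidRR [ 734.9 -108.2  148. ]
plateRL [463.2 396.1   4. ]
plateFL [309.3 386.6   4. ]
plateFR [315.5 298.    4. ]
dish [347.9 345.7  15. ]
[458.7 106.4 192. ] [451.1 196.9 148. ] [703.2 202.4 130. ]
```

```bash
python3 - <<'E'
from h import *
np.set_printoptions(precision=2,suppress=True)
fingers.close_gripper()
D=wxyz(np.diag([-1.,1,-1]))
env.move_pose([370,347,250],D)
_,T=snap("wrist","pics/w1.png"); np.save("w1.npy",T)
print(telemetry.read_t(),telemetry.read_force(),telemetry.read_tcp_pos(),telemetry.read_qpos())
m=viewer.camera_model("wrist")
for P in ([418.5,347,182],[435,347,182],[401,347,182]):
    c=np.linalg.inv(T)@np.r_[P,1]; print(m["cx"]-m["fx"]*c[0]/c[2], m["cy"]+m["fy"]*c[1]/c[2])
E
```

```text
2.0083 [-0.01 -0.58  0.  ] [369.26 347.76 249.93] [ 0.53  0.17  1.6   0.    1.37 -1.04]
287.789902114633 281.07215134129933
287.7718399686621 299.46096464764423
287.8098127092243 260.80145884732315
```

View pics/w1.png

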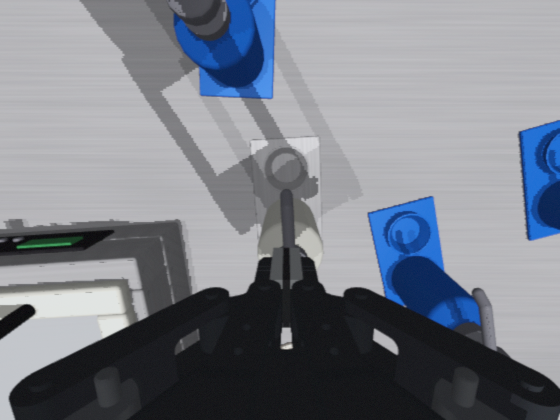

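The wrist view shows the white pump's spout running down column 287, in line with the predicted cap column of 288, and the cap hidden behind the fingers at about row 281. The blue pumps are clear of it, so I'll press.

```bash
python3 - <<'E'
from h import *
np.set_printoptions(precision=2,suppress=True)
env.movel([418.5,347,200]); env.movel([418.5,347,186],max_speed=60)
f0=telemetry.read_force()[2]
z=186
while z>160:
    z-=1.5; env.movel([418.5,347,z],max_speed=30); f=telemetry.read_force()[2]-f0
    print(z,round(f,1),np.round(telemetry.read_tcp_pos()[2],1),end=" | ")
    if f>16: break
env.wait(0.2);print(telemetry.read_force()-0,telemetry.read_tcp_pos())
env.movel([418.5,347,200],max_speed=60)
env.movel([400,347,260])
snap("top","pics/top1.png")
print(telemetry.read_t(),telemetry.read_force())
E
```

```text
184.5 -0.9 184.6 | 183.0 -0.5 182.9 | 181.5 2.1 181.8 | 180.0 3.1 180.2 | 178.5 3.3 178.6 | 177.0 4.4 177.1 | 175.5 4.7 175.7 | 174.0 5.9 174.3 | 172.5 5.6 172.9 | 171.0 6.6 171.5 | 169.5 7.4 170.2 | 168.0 15.9 169.9 | 166.5 23.7 169.8 | [-5.87 -4.14 25.02] [418.8  347.2  169.82]
7.7833 [-0.8   0.81 -0.52]
```

The pump reached its hard stop at 169.8 mm with about 24 N, then was released. Next I'll check that the lid arc is reachable, gripping the bar rigidly and letting the tool turn with the lid.

```bash
cat >> h.py <<'E'
yaw=np.arctan2(3.7,57.3); Rz=R.from_euler('z',yaw).as_matrix()
H0=np.array([469.5,34.5,192.]); HG=H0+Rz@[262,0,-62]
def lidpose(a,tilt,flip,back=0.,H=HG):
    """TCP pose with the grasp point on the bar at lid angle a (deg); tilt: tool points forward by this much at a=0"""
    h=H+Rz@R.from_euler('y',a,degrees=True).apply([-262,0,62])
    B=np.array([[0,1,0],[1,0,0],[0,0,-1.]])  # x_tool=+y, y_tool=+x, z down
    if flip: B=B@np.diag([-1,-1,1.])
    M=Rz@R.from_euler('y',a-tilt,degrees=True).as_matrix()@B
    return h+M[:,2]*(env.grip_point_offset-back), wxyz(M)
E
python3 - <<'E'
from h import *
np.set_printoptions(precision=2,suppress=True)
for flip in (0,1):
  for tilt in (10,25,35):
    print(flip,tilt)
    for a,b in ((0,110),(0,0),(20,0),(40,0),(45,0)):
        q=inverse_kinematics(*lidpose(a,tilt,flip,b)); print("  ",a,q)
im=cv2.imread("pics/top1.png");cv2.imwrite("pics/c3.png",cv2.resize(im[150:300,150:380],None,fx=3,fy=3))
E
```

```text
0 10
   0 [-0.21 -0.06  1.79  0.05  1.25 -0.29]
   0 [-0.2   0.07  1.94  0.05  0.97 -0.29]
   20 [-0.13  0.27  1.46 -0.03  1.58 -0.19]
   40 [-0.08  0.6   0.89 -0.09  2.17 -0.17]
   45 [-0.07  0.7   0.72 -0.11  2.33 -0.19]
0 25
   0 [-0.32 -0.28  2.04  0.19  0.98 -0.46]
   0 [-0.27 -0.06  2.14  0.23  0.66 -0.48]
   20 [-0.16  0.11  1.65  0.02  1.29 -0.23]
   40 [-0.1   0.43  1.09 -0.04  1.88 -0.17]
   45 [-0.09  0.52  0.93 -0.06  2.03 -0.17]
0 35
   0 [-0.46 -0.42  2.21  0.39  0.84 -0.71]
   0 [-0.33 -0.13  2.28  0.51  0.47 -0.79]
   20 [-0.19  0.01  1.79  0.07  1.09 -0.28]
   40 [-0.11  0.31  1.24 -0.02  1.68 -0.18]
   45 [-0.1   0.41  1.08 -0.03  1.83 -0.17]
1 10
   0 [-0.21 -0.06  1.79  0.05  1.25  2.86]
   0 [-0.2   0.07  1.94  0.05  0.97  2.85]
   20 [-0.13  0.27  1.46 -0.03  1.58  2.95]
   40 [-0.08  0.6   0.89 -0.09  2.17  2.97]
   45 [-0.07  0.7   0.72 -0.11  2.33  2.96]
1 25
   0 [-0.32 -0.28  2.04  0.19  0.98  2.68]
   0 [-0.27 -0.06  2.14  0.23  0.66  2.66]
   20 [-0.16  0.11  1.65  0.02  1.29  2.91]
   40 [-0.1   0.43  1.09 -0.04  1.88  2.97]
   45 [-0.09  0.52  0.93 -0.06  2.03  2.97]
1 35
   0 [-0.46 -0.42  2.21  0.39  0.84  2.43]
   0 [-0.33 -0.13  2.28  0.51  0.47  2.35]
   20 [-0.19  0.01  1.79  0.07  1.09  2.86]
   40 [-0.11  0.31  1.24 -0.02  1.68  2.96]
   45 [-0.1   0.41  1.08 -0.03  1.83  2.97]
```

```bash
python3 - <<'E'
from h import *
np.set_printoptions(precision=1,suppress=True)
env.movel([400,347,330]); fingers.open_gripper()
env.move_pose(*lidpose(0,20,0,110)); env.wait(.2)
_,T=snap("wrist","pics/w2.png")
m=viewer.camera_model("wrist")
for y in (-70,0,70):
    c=np.linalg.inv(T)@np.r_[H0+Rz@[0,y,0],1]; print(m["cx"]-m["fx"]*c[0]/c[2], m["cy"]+m["fy"]*c[1]/c[2])
np.save("w2.npy",T);print(telemetry.read_t(),telemetry.read_force(),telemetry.read_tcp_pos(),telemetry.read_gripper_width())
E
```

```text
283.65201179049967 289.8490353772886
283.61222648226044 214.0426446981225
283.56583414914786 125.64731777747735
10.65 [ 0.  -0.6 -0.9] [438.7  33.2 277.9] 85.23216524729071
```

View pics/w2.png

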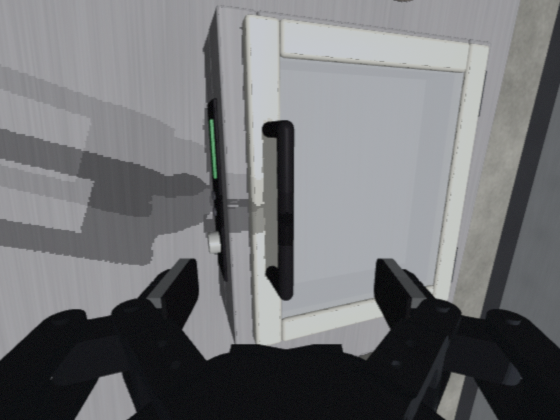

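View pics/c3.png

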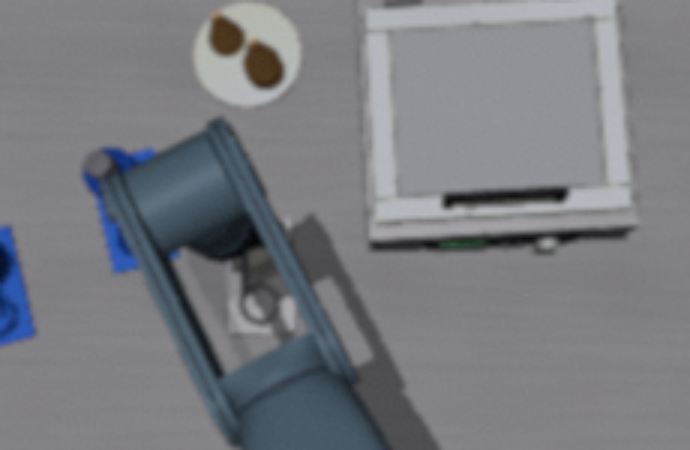

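The wrist view shows the bar running from (284,127) to (287,296), against a predicted column of 283.6. That means shifting about 2 mm in x and −2 mm in y. The fingers straddle the bar. In the top view the pump is mostly hidden by the arm and nothing looks disturbed.

```bash
sed -i 's/^H0=.*\]); HG/H0=np.array([471.2,32.,192.]); HG/; s/^H0=np.array(\[469.5,34.5,192.\])/H0=np.array([471.2,32.,192.])/' h.py; grep H0= h.py; python3 - <<'E'
from h import *
np.set_printoptions(precision=1,suppress=True)
p,q=lidpose(0,20,0,0)
env.movel(lidpose(0,20,0,40)[0],q,max_speed=120)
env.movel(p,q,max_speed=60); print("f",telemetry.read_force())
fingers.close_gripper()
print("closed",telemetry.read_gripper_width(),telemetry.read_grip_force(),telemetry.read_force(),telemetry.read_tcp_pos(),p)
if 10<telemetry.read_gripper_width()<18:
  for a in (3,6,9):
    env.movel(*lidpose(a,20,0),max_speed=50)
    print(a,telemetry.read_force(),telemetry.read_wrist_torque(),telemetry.read_gripper_width())
print(telemetry.read_t())
E
```

```text
H0=np.array([471.2,32.,192.]); HG=H0+Rz@[262,0,-62]
f [ 0.6  0.4 -0.8]
closed 11.850600141433684 58.359224796295166 [-6.3 -1.1  5.1] [476.1  32.5 174. ] [477.6  32.4 174.4]
3 [-3.8 -1.4 -2.4] [-0.3  0.7 -0.1] 12.187373043226545
6 [-5.  -2.2 -1.3] [-0.3  0.9 -0. ] 11.981736529932364
9 [-6.2 -2.6 -1.1] [-0.2  1.  -0. ] 12.289068408634014
14.15
```

```bash
python3 - <<'E'
from h import *
a,_=snap("wrist"); b,_=snap("scene")
o=np.hstack([a[:,60:500],cv2.resize(b[150:290,160:320],None,fx=2.2,fy=3)])if 0 else None
c=cv2.resize(b[130:270,160:320],None,fx=2.2,fy=2.2)
o=np.zeros((420,440+c.shape[1],3),np.uint8);o[:,:440]=a[:,60:500];o[:c.shape[0],440:]=c
cv2.imwrite("pics/j1.png",o[:,:,::-1]);print(o.shape)
E
```

```text
(420, 792, 3)
```

View pics/j1.png

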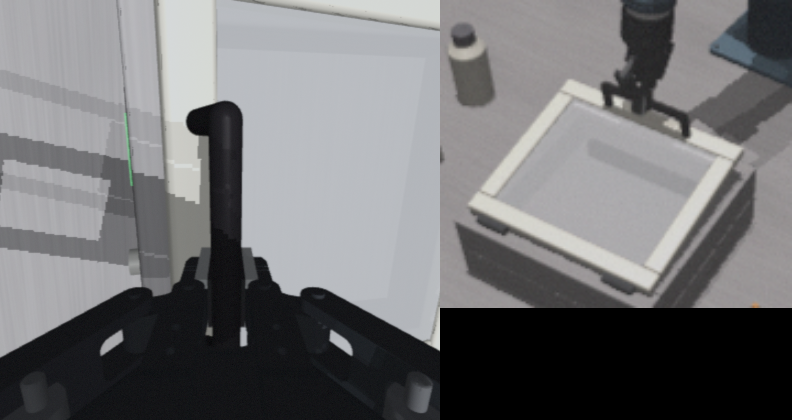

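The bar (wrist view, near (227,290)) sits between the pads, and the lid is visibly raised in the scene crop at (650,130). I'll carry on up the arc.

```bash
python3 - <<'E'
from h import *
np.set_printoptions(precision=1,suppress=True)
for a in (12,15,18,21,24,27,30,33,36,38.5,40):
    env.movel(*lidpose(a,20,0),max_speed=50)
    f=telemetry.read_force();print(a,f,telemetry.read_wrist_torque(),telemetry.read_gripper_width())
    if np.linalg.norm(f)>35: break
env.wait(.5)
q=telemetry.read_tcp_rot();M=R.from_quat(np.r_[q[1:],q[0]]).as_matrix()
g=telemetry.read_tcp_pos()-M[:,2]*env.grip_point_offset; r=Rz.T@(g-HG)
print("angle",np.degrees(np.arctan2(r[2],-r[0]))-np.degrees(np.arctan2(62,262)),np.hypot(r[0],r[2]),telemetry.read_t())
a,_=snap("wrist"); b,_=snap("scene")
c=cv2.resize(b[100:290,160:370],None,fx=1.7,fy=1.7)
o=np.zeros((420,440+c.shape[1],3),np.uint8);o[:,:440]=a[:,60:500];o[:c.shape[0],440:]=c
cv2.imwrite("pics/j2.png",o[:,:,::-1]);cv2.imwrite("pics/s2.png",b[:,:,::-1])
E
```

```text
12 [-6.9 -0.6 -0.8] [-0.2  1.  -0. ] 12.372108399044194
15 [-6.4 -1.7  0.1] [-0.2  1.  -0. ] 12.024302570702071
18 [-7.4 -0.9  0.5] [-0.1  1.  -0. ] 12.150055368944374
21 [-7.2 -1.1  1.8] [-0.1  1.  -0. ] 12.269718173407638
24 [-7.2 -0.5  1.2] [-0.1  1.   0. ] 12.001928790106115
27 [-6.4 -0.5  1.6] [-0.  1. -0.] 11.83629387719572
30 [-7.3  0.9  1.8] [0. 1. 0.] 12.063624840728611
33 [-6.9  0.2  2.6] [ 0.  1. -0.] 12.224503790526015
36 [-6.9  1.3  3.8] [ 0.1  1.  -0.1] 12.066808987364581
38.5 [-6.6  1.9  3.4] [ 0.1  1.1 -0. ] 12.024163115140455
40 [-6.   1.8  4.3] [ 0.2  1.  -0.1] 12.43958572765576
angle 39.95404437892911 269.9880114290052 19.2333
```

View pics/j2.png

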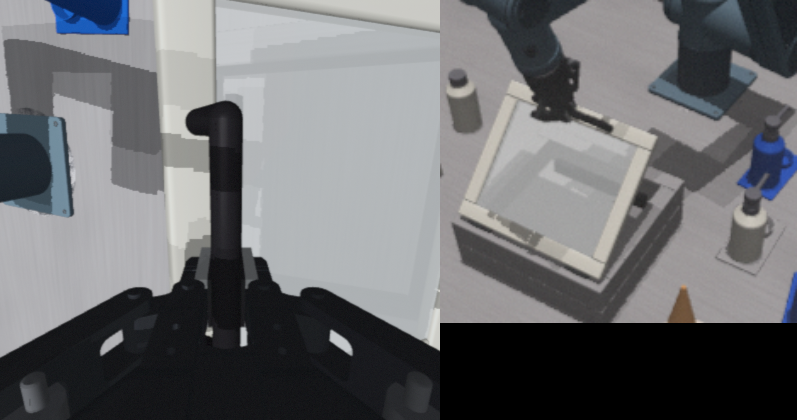

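The lid is open at about 40° with the bar still in the grip at the same wrist-view spot. The pump cap is back up and nothing else has moved.

```bash
python3 -c "
from station import job
print(job.hand_in())"
```

```text
the job is handed in; nothing more can be done
None
```

The job is handed in: I pressed the pump cap to its stop and let it spring back with the lid shut, then lifted the lid, which the arm is still holding at about 40° (measured 39.95° from the arm's pose).

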